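# Fetch the rear slide rack from a full drain hook

### The arm

A 6-joint arm with a two-finger parallel gripper is mounted at the origin on a cart in front of the work surface, level with it; the furniture and walls round the work are solid. World frame = base frame: x ahead of the robot, y to its left, z up, the work surface at z = 0. Lengths are in m, angles in rad, forces in N, time in s.
With the tool pointing down it reaches from about 0.425 to 0.95 m from the base axis. Payload 3.5 kg.
Tool frame: the origin (TCP) lies midway between the tips of the shut fingers; the grasp point (between the pads) lies 19 mm behind it; z points along the fingers, y is the line along which they close (so a half turn about z gives the same grasp; the last joint's range is limited). The gripper opens to 85 mm and grips with 20 to 120 N. Pads are 22 mm wide; open, the fingers measure 114 mm over their backs; the gripper's body (76 mm by 85 mm) begins 54 mm behind the grasp point. The pads swing forward as they close: fully open they stand 13 mm farther back than shut.
Start: joints at [-1.344, 0.286, 1.577, -0, 1.279, -0.15], TCP at [0.248, -0.628, 0.201] pointing down, gripper open.
Joint ranges: [-2.77, 2.77], [-0.9, 2.22], [0.21, 2.48], [-1.53, 4.67], [0.24, 2.81], [-2.84, 2.84]. Speed limits (rad/s): [2.79, 2.79, 3.14, 3.14, 3.14, 3.14].

### API

Orientations are given as a unit quaternion [x, y, z, w].
In Python, from plant import ctrl gives the robot as it stands.
- The arm moves only by the tool arm_command, never from a script. Its argument "steps" is one flat list of numbers, 5 for each row, row after row: the opening in per cent of the stroke, from 0 (shut) to 100 (fully open), then the shift along the tool's x, y, z each as a share of 25 mm, from -1 to 1, then the turn about the tool's z as a share of 0.1 rad, from -1 to 1. In form: [grip, tx, ty, tz, spin, grip, tx, ty, tz, spin, ...]. A call has 1 to 8 rows; each row shifts and turns the commanded pose from where the row before left it, along the tool's axes as they then stand; what a row does not reach is not made up. A row lasts 1/12 s, in which the tool goes at most 41.7 mm and 7.16 degrees, less where a joint would pass 70% of its speed; a pose out of reach is approached as far as the arm can. A call with a number of a shift or a turn outside -1 to 1 is refused whole. A call with a gripper value outside its range is refused whole. The fingers move at their own pace and stop on an object; "squeeze" is the grip in N (left out, the last holds). Time passes only in rows, so rows that do not move let the fingers close. It gives the time, the measured TCP pose, the force, the opening and the grip force at its end, in the units of the state.
- ctrl.get_state(): the state, without advancing time (a new reading comes with each control period).
- ctrl.read_camera(name): name is "scene" or "top"; returns the picture (384x512x3 uint8, red, green, blue); there is no depth.
- ctrl.camera_model(name): a dict with "intrinsics" (3x3 intrinsics, pixels), "rvec" (rotation vector, rad) and "tvec" (3), from world to camera coordinates, as OpenCV has them. Camera axes: x right, y down, z forward; pixel columns grow to the right and rows downward; lengths in m; the calibration is good to about 2 mm. A picture is of the moment at which its call begins. camera_model takes no time and is no camera call.
- ctrl.sign_off(): hands the job in; it is judged then, once.
The state is a dict: "time": time; "qpos": joint angles; "dq": joint speeds; "joint_efforts": joint torques, N m; "eef_pos": TCP position; "tcp_rot": TCP orientation; "contact_force": force on the tool from outside, world axes, zero at the start; "wrist_torque": the same for the moment, N m; "opening": opening from 0.0 (shut) to 1.0 (fully open); "finger_force": force on a finger pad.
Only numpy, scipy, OpenCV 4.12 (cv2) and the standard library are available. Lean on these libraries where they do the work, as an engineer would, in place of code of your own. Each camera call takes 0.05 s, during which the arm holds its last target. There are 200 camera calls.

### The job

Fetch the blue slide rack that hangs at the back of the full drain hook. First move the orange rack in front of it to the spare hook: push its handle bar gently back against the sprung red plate, no farther than needed and never near the end of its travel, lower it so that it drops behind the brass ridge, and let go so that the spring holds it there; then draw the blue rack off its hook and stand it upright in the white trough. Do not yank or jam the racks against the hooks, and leave the bottle, beaker, petri dish and timer where they are.

Things in the scene. Friction and masses are not known exactly. Their poses are not given: they have to be found in the camera images.
- full_hook: Full drain hook, a stand fixed to the bench: grey base 130 x 100 x 12 mm, aluminium post 218 mm tall, one level steel flat rod, 14 mm wide and 10 mm high, sticking out towards the robot (the stand's -x). Origin on the bench under the post's middle.
- full_hook_root (a point): Point on the full hook's centre line above the post's middle, at the height of the rod's TOP (205 mm over the bench); axes as the stand: the rod runs along -x from here, the root collar ends at x = -19 mm, the tip is at x = -176 mm, with an upturned lip whose top is 12 mm above the rod's top. Both racks hang on it, the orange one nearer the tip.
- spare_hook: Spare hook, a like stand fixed to the bench (same base, post and rod height, no lip). On its rod sit a brass ridge collar, 26 mm across (8 mm above the rod's top), 6 mm thick, and 4 mm behind it (towards the post) a red sprung plate, 40 mm across (15 mm above the rod's top). Origin on the bench under the post's middle.
- spare_hook_root (a point): As the full hook's root point, on the spare hook; its rod ends at x = -173 mm. Ridge and plate are set together at another place on the rod each time: the plate's resting face lies anywhere from x = -105 to -45 mm and is not reported, so feel for it. A bar with its underside 9 to 13 mm above the rod's top clears the ridge and still meets the plate.
- plate (a joint): Red sprung plate: 0 at rest, grows (m) as it is pushed towards the post; end stop 0.020, never push past 0.014 (11 N). Spring: 4 N to start, then 0.5 N per mm (9 N at 10 mm). The 10 mm bar drops between ridge and plate only while the plate is at least 6 mm back; the plate rubs on the bar, so lowering takes up to 10 N; well seated it reads about 0.006.
- front_rack: Orange (front) slide-staining rack, about 0.15 kg, 162 mm tall: basket 36 (x) x 76 (y) x 44 mm, uprights at y = +-35 mm, cross bar 10 (x) x 76 x 10 mm by which it hangs across the rod. The rod runs through the closed loop of bar, uprights and basket, 66 mm high, 64 mm wide inside. Origin mid-foot (underside).
- front_rack_tab (a point): Point in the orange rack's grip tab, on the centre line, 145 mm above its foot. The tab, 16 mm (x) x 24 mm (y), stands on the bar's middle from 120 to 162 mm above the foot; its lowest 10 mm is a neck only 10 mm (x) thick. z up, x along the rod when hung.
- front_rack_bar (a point): Middle of the underside of the orange rack's cross bar, 35 mm below the tab point, 110 mm above the foot.
- rear_rack: Blue (rear) slide-staining rack, same shape and size as the orange one; origin mid-foot (underside).
- rear_rack_tab (a point): Point in the blue rack's grip tab, 145 mm above its foot; tab as on the orange rack.
- rear_rack_bar (a point): Middle of the underside of the blue rack's cross bar, 35 mm below the tab point.
- rear_rack_foot (a point): Middle of the blue rack's foot (underside).
- trough: White open staining trough fixed to the bench, 72 mm (x) by 112 mm (y) by 34 mm tall, walls and floor 4 mm; origin under its middle.
- trough_in (a point): Middle of the trough's inner floor (64 by 104 mm), 4 mm above the bench.
- bottle: White bottle with a blue cap, 56 x 56 x 105 mm, standing between the stands; bystander.
- beaker: Small clear beaker, 46 mm wide, 57 mm tall; bystander.
- petri: Round petri dish, 58 mm wide, 15 mm tall; bystander.
- timer: Square bench timer, 62 x 62 x 20 mm; bystander.

How it is judged:
By the outcome, as a careful person would: the job done as asked, in the order asked, and still so for the second after the job is handed in, with the robot touching nothing.
It also fails if it takes over 67 s, if anything falls off the work surface, if the arm or the gripper's body presses on something with over 40 N, if the wrist force passes 120 N, or if a joint passes its speed limit or range.

## Working session

There is one attempt and no reset: what is moved stays moved. The work goes in short steps, Python scripts to look and compute and a tool call to move; the robot and the scene stay as the last step left them, time stands still between calls to the robot, and variables do not carry over. Pictures are saved under pics/ and viewed, at most 10 in all, crops included, and the job is handed in when it is done.

Besides the shell and the picture viewer there is one more tool, called after "Emit:" as a command line: name --argument value ..., lists and objects as JSON in quotes. arm_command: Moves the arm, as the interface text tells. Its arguments: {"type":"object","properties":{"steps":{"type":"array","items":{"type":"number"}},"squeeze":{"type":"number"}},"required":["steps"]}

```bash
mkdir -p pics; ls; python3 - <<'E'
from plant import ctrl
import cv2,numpy as np
s=ctrl.get_state();print(s)
for n in("scene","top"):
    im=ctrl.read_camera(n);cv2.imwrite(f"pics/{n}0.png",im[:,:,::-1])
    m=ctrl.camera_model(n);R=cv2.Rodrigues(np.array(m["rvec"]))[0];print(n,m["intrinsics"],-R.T@np.array(m["tvec"]).ravel(),R.tolist())
E
```

```text
pics
{'time': 0.0, 'qpos': array([-1.34399560e+00,  2.87172642e-01,  1.57819827e+00, -2.43990817e-05,
        1.27858668e+00, -1.49991999e-01]), 'dq': array([-0.00024891, -0.00238944,  0.00084455,  0.00114125, -0.00014609,
       -0.0003417 ]), 'joint_efforts': array([-2.92915893e-04, -4.05988312e+01, -2.92622244e+01, -2.15393629e-04,
        5.89878924e-03, -6.73389025e-06]), 'eef_pos': array([ 0.24821898, -0.62691442,  0.19983109]), 'tcp_rot': array([ 9.82304486e-01,  1.87287210e-01, -5.70703843e-05, -1.18114745e-03]), 'contact_force': array([ 1.01960143,  0.42013741, -0.02105647]), 'wrist_torque': array([ 0.0070574 , -0.01018402,  0.03257503]), 'finger_force': 0.0, 'opening': 1.0009771477469165}
scene [[468.35103985   0.         244.07110676]
 [  0.         468.35103985 188.0761345 ]
 [  0.           0.           1.        ]] [-0.17692911  0.31819948  1.0581278 ] [[-0.4168222394136799, -0.9088692960183785, 0.014690932074653607], [-0.6748440962881835, 0.29858611398114177, -0.6748568575947242], [0.6089701687563602, -0.29120943544586253, -0.7378024114030478]]
top [[389.93106885   0.         251.80745075]
 [  0.         389.93106885 181.32242295]
 [  0.           0.           1.        ]] [ 0.49133323 -0.05183658  1.35649946] [[-0.01686372283005455, -0.9997053330633735, -0.017460294870360625], [-0.9977972539363876, 0.017946940343116502, -0.06386350577069741], [0.06415804617750134, 0.016344857814292818, -0.9978058883037904]]
```

View pics/scene0.png

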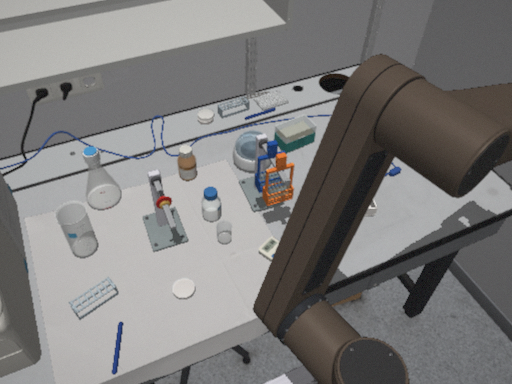

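View pics/top0.png

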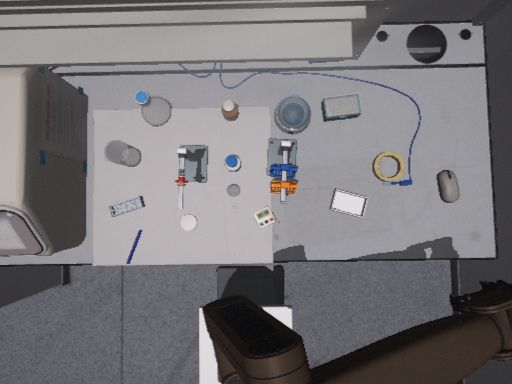

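The scene view shows the spare stand near (165,215) with its red plate, the full stand with the blue and orange racks at (275,180), and the bottle and beaker between them. The top view shows the spare rod from (182,152) to (181,208), the full rod from (285,145) to (283,200), and the trough at (349,203). I'll zoom in on the top view.

```bash
cat > h.py <<'E'
import cv2,numpy as np
from plant import ctrl
def cam(n):
    m=ctrl.camera_model(n);R=cv2.Rodrigues(np.array(m["rvec"]))[0];t=np.array(m["tvec"]).ravel()
    return np.array(m["intrinsics"]),R,t
def ray(n,u,v,z):
    K,R,t=cam(n);C=-R.T@t;d=R.T@np.linalg.solve(K,[u,v,1.]);return C+d*(z-C[2])/d[2]
def proj(n,p):
    K,R,t=cam(n);q=K@(R@np.array(p)+t);return q[:2]/q[2]
def mask(im,lo,hi):
    return cv2.inRange(cv2.cvtColor(im,cv2.COLOR_RGB2HSV),np.array(lo),np.array(hi))
E
python3 - <<'E'
import cv2
a=cv2.imread("pics/top0.png")
c=cv2.resize(a[130:245,160:380],None,fx=3.6,fy=3.6,interpolation=cv2.INTER_CUBIC);cv2.imwrite("pics/c1.png",c)
E
```

```text
(no output)
```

View pics/c1.png

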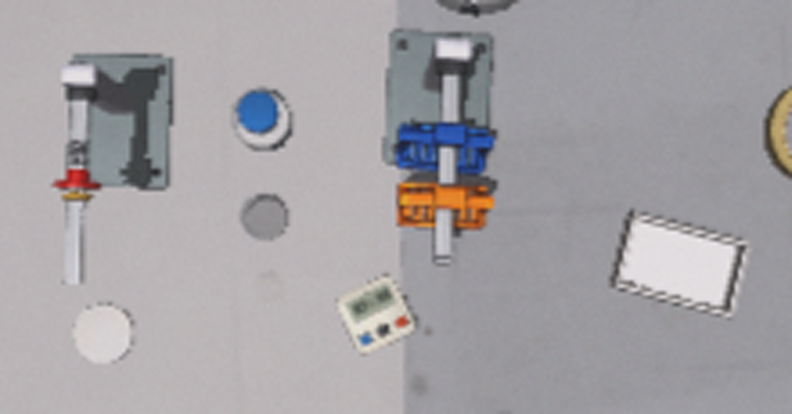

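The zoomed crop shows the full rod from (453,48) to (442,262), the orange bar at v≈197 and the blue bar at v≈135. The spare rod runs from (78,74) to (73,283), with the plate at v≈178 and the ridge at v≈197. The trough rim corners are at about (631,210), (747,240), (732,317) and (612,287).

```bash
python3 - <<'E'
from h import *
f=lambda u,v,z:ray("top",160+u/3.6,130+v/3.6,z)
for n,u,v,z in [("fpost",453,47,.218),("ftip",442,262,.211),("spost",78,73,.218),("stip",73,283,.205),("plate",77,172,.21),("platefront",77,186,.21),("ridge",76,197,.213),
 ("t1",631,210,.034),("t2",747,240,.034),("t3",732,317,.034),("t4",612,287,.034),("bottle",260,110,.105),("beaker",266,216,.057),("petri",103,333,.015),("timer",376,313,.02)]:
    print(n,np.round(f(u,v,z),4))
for nm in("scene","top"):
    im=cv2.cvtColor(cv2.imread(f"pics/{nm}0.png"),cv2.COLOR_BGR2RGB)
    for c,lo,hi in(("or",(6,150,110),(18,255,255)),("bl",(105,150,60),(125,255,255)),("red",(0,170,90),(4,255,255))):
        m=mask(im,lo,hi);k,L,S,Ce=cv2.connectedComponentsWithStats(m)
        for i in range(1,k):
            if S[i][4]>25: print(nm,c,S[i],np.round(Ce[i],1))
c=cv2.imread("pics/scene0.png")[125:255,130:330];cv2.imwrite("pics/c2.png",cv2.resize(c,None,fx=4,fy=4,interpolation=cv2.INTER_CUBIC))
E
```

```text
fpost [ 0.6755 -0.1351  0.218 ]
ftip [ 0.5004 -0.1227  0.211 ]
spost [0.66   0.1722 0.218 ]
stip [0.4884 0.1798 0.205 ]
plate [0.5793 0.175  0.21  ]
platefront [0.5678 0.1751 0.21  ]
ridge [0.5586 0.1754 0.213 ]
t1 [ 0.5475 -0.3121  0.034 ]
t2 [ 0.5175 -0.4195  0.034 ]
t3 [ 0.4459 -0.403   0.034 ]
t4 [ 0.4757 -0.2922  0.034 ]
bottle [0.6402 0.0308 0.105 ]
beaker [0.5469 0.0297 0.057 ]
petri [0.4398 0.1896 0.015 ]
timer [ 0.4547 -0.071   0.02  ]
scene or [263 153  31  53 531] [278.1 180.4]
scene bl [245 108  30  11  52] [259.4 113.4]
scene bl [256 140  22  52 261] [266.1 159.8]
scene bl [388 167  12   9  57] [394.3 170.9]
scene bl [204 187  13  13 115] [209.9 192.7]
scene bl [113 322   9  52 188] [117.1 347.8]
scene red [157 196  14  12  54] [162.6 199.8]
top or [271 181  26  12 214] [282.7 186.3]
top bl [226 156  11  10  86] [231.3 160.5]
top bl [270 164  27  14 205] [283.1 169.9]
top bl [399 179  13   6  51] [405.7 182. ]
top bl [127 231  14  32  75] [133.7 247. ]
top red [177 177  10   5  28] [181.1 179.2]
```

View pics/c2.png

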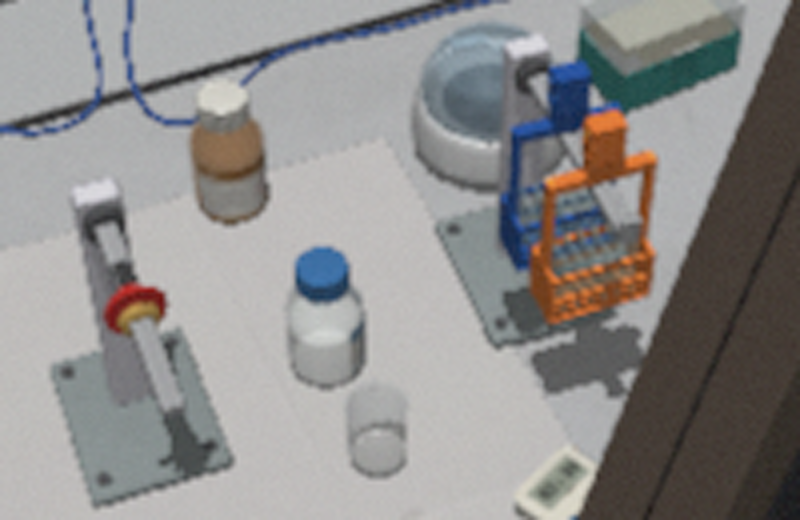

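The crop shows the orange tab's top at about (606,118) and the blue tab's at about (571,70). The ridge is gold and sits in front of the red plate at about (135,308). Next, the tab positions.

```bash
python3 - <<'E'
from h import *
g=lambda u,v,z:np.round(ray("scene",130+u/4,125+v/4,z),4)
f=lambda u,v,z:np.round(ray("top",160+u/3.6,130+v/3.6,z),4)
print("or",g(606,117,.257),"bl",g(571,71,.257))
print("bar tops: or",f(446,197,.215),"bl",f(446,136,.215), "tab top or/bl",f(446,200,.257),f(449,138,.257))
print(proj("top",[.66,.172,.257]))
s=ctrl.get_state();q=s["tcp_rot"]
from scipy.spatial.transform import Rotation as R
print(np.round(R.from_quat(q).as_matrix(),3))
E
```

```text
or [ 0.5503 -0.1307  0.257 ] bl [ 0.597 -0.13   0.257]
bar tops: or [ 0.5531 -0.1269  0.215 ] bl [ 0.6029 -0.128   0.215 ] tab top or/bl [ 0.5484 -0.1241  0.257 ] [ 0.5972 -0.1275  0.257 ]
[179.04666569 148.32667501]
[[ 0.93   0.368 -0.   ]
 [ 0.368 -0.93   0.002]
 [ 0.    -0.002 -1.   ]]
```

```bash
cat >> h.py <<'E'
from scipy.spatial.transform import Rotation as Ro
def plan(x,y,z,yaw=None):
    "print shift to a TCP target in tool-axis units of 25 mm, and spin in 0.1 rad; yaw = stand yaw (tool y along stand x)"
    s=ctrl.get_state();M=Ro.from_quat(s["tcp_rot"]).as_matrix();p=s["eef_pos"]
    a=np.arctan2(M[1,0],M[0,0]);out=M.T@(np.array([x,y,z])-p)/.025
    print("t",round(s["time"],2),"tcp",np.round(p,4),"yaw",round(a-np.pi/2,3),"shift",np.round(out,2),"spin",None if yaw is None else round((a-np.pi/2-yaw)/.1,2),
      "F",np.round(s["contact_force"],1),"op",round(s["opening"],3),"ff",round(s["finger_force"],1),"tiltz",np.round(M[:,2],3))
E
```

Emit:
arm_command --steps '[40,0,0,-1,-1,40,0,0,-1,-1,40,0,0,-1,-1,40,0,0,-1,-1,40,0,0,0,-1,40,0,0,0,-1,40,0,0,0,-1,40,0,0,0,-1]' --squeeze 40

```text
time: 0.77
eef_pos: [0.2483, -0.6274, 0.3007]
tcp_rot: [0.83, 0.557, 0.0, -0.0]
contact_force: [0.2, 0.1, -0.2]
opening: 0.394
finger_force: 0.0
```

Emit:
arm_command --steps '[40,0,0,0,-1,40,0,0,0,-1,40,0,0,0,-1,40,0,0,0,-0.5,40,0,0,0,0]'

```text
time: 1.18
eef_pos: [0.2483, -0.6273, 0.3004]
tcp_rot: [0.722, 0.692, 0.0, -0.001]
contact_force: [-0.4, 1.2, -0.8]
opening: 0.401
finger_force: 0.0
```

```bash
python3 -c "
from h import *
plan(.55,-.127,.29,-.071)"
```

```text
t 1.18 tcp [ 0.2483 -0.6273  0.3004] yaw -0.043 shift [20.52 11.19  0.44] spin 0.28 F [-0.4  1.2 -0.8] op 0.401 ff 0.0 tiltz [-0.     0.001 -1.   ]
```

Emit:
arm_command --steps '[40,1,0.55,0,0,40,1,0.55,0,0,40,1,0.55,0,0,40,1,0.55,0,0,40,1,0.55,0,0,40,1,0.55,0,0,40,1,0.55,0,0,40,1,0.55,0,0]'

```text
time: 1.85
eef_pos: [0.3675, -0.4312, 0.3008]
tcp_rot: [0.723, 0.691, 0.0, -0.0]
contact_force: [0.6, 0.2, -0.1]
opening: 0.399
finger_force: 0.0
```

Emit:
arm_command --steps '[40,1,0.55,0,0,40,1,0.55,0,0,40,1,0.55,0,0,40,1,0.55,0,0,40,1,0.55,0,0,40,1,0.55,0,0,40,1,0.55,0,0,40,1,0.55,0,0]'

```text
time: 2.52
eef_pos: [0.4861, -0.2363, 0.3009]
tcp_rot: [0.723, 0.691, -0.0, -0.0]
contact_force: [-0.8, -0.7, -0.2]
opening: 0.4
finger_force: 0.0
```

Emit:
arm_command --steps '[40,1,0.55,0,0,40,1,0.55,0,0,40,1,0.55,0,0,40,1,0.55,0,0.3,40,0.5,0.2,0,0,40,0,0,0,0]'

```text
time: 3.02
eef_pos: [0.5516, -0.1258, 0.3008]
tcp_rot: [0.732, 0.682, 0.0, -0.001]
contact_force: [-0.4, -0.6, -0.4]
opening: 0.401
finger_force: 0.0
```

```bash
python3 -c "
from h import *
plan(.55,-.127,.226,-.071)
for n in ('scene','top'): cv2.imwrite(f'pics/{n}1.png',ctrl.read_camera(n)[:,:,::-1])
a=cv2.imread('pics/scene1.png')[100:250,200:350];b=cv2.imread('pics/top1.png')[130:250,200:360]
cv2.imwrite('pics/c3.png',np.hstack([cv2.resize(x,(400,400)) for x in (a,b)]))"
```

```text
t 3.02 tcp [ 0.5516 -0.1258  0.3008] yaw -0.071 shift [-0.06 -0.06  2.99] spin -0.0 F [-0.4 -0.6 -0.4] op 0.401 ff 0.0 tiltz [-0.001  0.001 -1.   ]
```

View pics/c3.png

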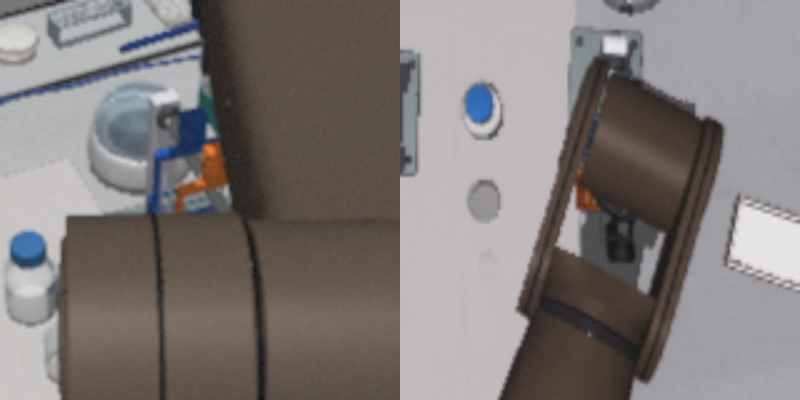

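The arm hides the tabs in both views, so I'll descend by dead reckoning and check the force. There is about 9 mm of clearance on each side.

Emit:
arm_command --steps '[40,0,0,0.5,0,40,0,0,0.5,0,40,0,0,0.5,0,40,0,0,0.5,0,40,0,0,0.4,0,40,0,0,0.3,0,40,0,0,0.2,0,40,0,0,0,0]'

```text
time: 3.78
eef_pos: [0.5503, -0.1279, 0.227]
tcp_rot: [0.733, 0.68, -0.001, -0.001]
contact_force: [-1.0, 0.0, -1.0]
opening: 0.395
finger_force: 0.0
```

Emit:
arm_command --steps '[0,0,0,0,0,0,0,0,0,0,0,0,0,0,0,0,0,0,0,0]' --squeeze 30

```text
time: 4.12
eef_pos: [0.5514, -0.1282, 0.2296]
tcp_rot: [0.733, 0.681, 0.0, 0.001]
contact_force: [0.6, 0.1, -0.3]
opening: -0.001
finger_force: 0.0
```

```bash
python3 -c "
from h import *
plan(.55,-.127,.226,-.071)
for n in ('scene','top'): cv2.imwrite(f'pics/{n}2.png',ctrl.read_camera(n)[:,:,::-1])
a=cv2.imread('pics/scene2.png')[100:250,200:350];b=cv2.imread('pics/top2.png')[130:250,200:360]
cv2.imwrite('pics/c4.png',np.hstack([cv2.resize(x,(400,400)) for x in (a,b)]))"
```

```text
t 4.12 tcp [ 0.5514 -0.1282  0.2296] yaw -0.074 shift [ 0.04 -0.06  0.14] spin -0.03 F [ 0.6  0.1 -0.3] op -0.001 ff 0.0 tiltz [ 0.001 -0.001 -1.   ]
```

View pics/c4.png

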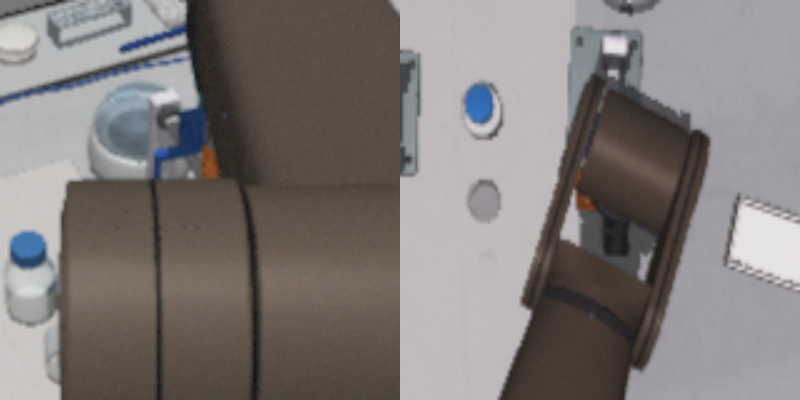

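```bash
python3 -c "
from h import *
for p in [(.5514,-.1282,.23),(.5514,-.1282,.30),(.55,-.127,.257),(.6,-.13,.257)]:
  print(p,[np.round(proj(n,p),1) for n in ('scene','top')])
print('black',ray('top',286,200,.23),ray('top',286,200,.3),ray('top',286,200,.4))
for k in (0,1,2):
  for nm in('scene','top'):
    im=cv2.cvtColor(cv2.imread(f'pics/{nm}{k}.png'),cv2.COLOR_BGR2RGB)
    m=mask(im,(6,150,60),(18,255,255)); m[:, :200]=0;m[:,330:]=0
    ys,xs=np.nonzero(m);print(k,nm,len(xs),xs.min(),xs.max(),ys.min(),ys.max())
b=cv2.imread('pics/top2.png')[150:225,250:325]
a=cv2.imread('pics/scene2.png')[110:185,230:305]
cv2.imwrite('pics/c5.png',np.hstack([cv2.resize(x,(400,400),interpolation=cv2.INTER_CUBIC) for x in (a,b)]))"
```

```text
(0.5514, -0.1282, 0.23) [array([279.6, 162. ]), array([284.7, 185. ])]
(0.5514, -0.1282, 0.3) [array([281.7, 141.3]), array([286.4, 183.6])]
(0.55, -0.127, 0.257) [array([280.2, 154.7]), array([284.9, 185. ])]
(0.6, -0.13, 0.257) [array([272.2, 142. ]), array([285.6, 167.3])]
black [ 0.50806122 -0.13101816  0.23      ] [ 0.50702175 -0.12609786  0.3       ] [ 0.5055368  -0.11906887  0.4       ]
0 scene 545 263 293 153 205
0 top 223 271 296 181 192
1 scene 170 266 284 154 179
1 top 44 270 279 181 192
2 scene 59 276 281 155 166
2 top 27 270 277 182 192
```

View pics/c5.png

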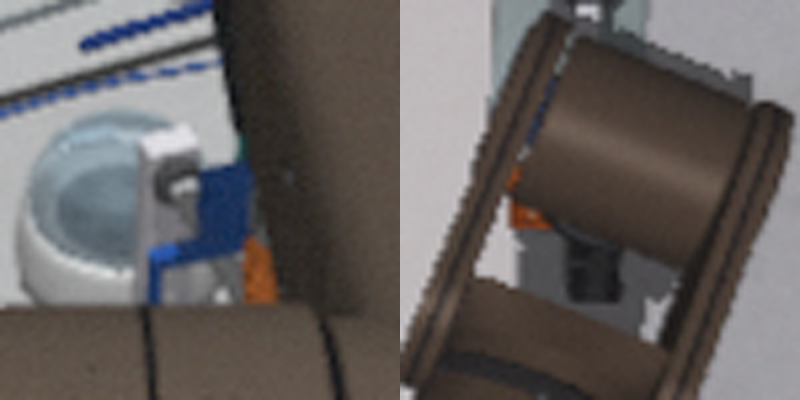

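The orange tab is still visible at scene (276–281, 155–166), exactly where the TCP should project, so the rack hasn't moved and the gripper missed it. I'll raise the hand and find the fingers by differencing open and shut images.

Emit:
arm_command --steps '[0,0,0,-0.6,0,0,0,0,-0.8,0,0,0,0,-1,0,0,0,0,-1,0,0,0,0,0,0]'

```text
time: 4.63
eef_pos: [0.5533, -0.129, 0.3208]
tcp_rot: [0.733, 0.681, 0.002, 0.005]
contact_force: [0.5, -0.3, 1.2]
opening: 0.003
finger_force: 0.0
```

```bash
python3 -c "
from h import *
plan(.55,-.127,.226,-.071)
for n in ('scene','top'): cv2.imwrite(f'pics/{n}3.png',ctrl.read_camera(n)[:,:,::-1])
"
```

```text
t 4.63 tcp [ 0.5533 -0.129   0.3208] yaw -0.074 shift [ 0.08 -0.18  3.79] spin -0.03 F [ 0.5 -0.3  1.2] op 0.003 ff 0.0 tiltz [ 0.01  -0.004 -1.   ]
```

Emit:
arm_command --steps '[100,0,0,0,0,100,0,0,0,0,100,0,0,0,0,100,0,0,0,0,100,0,0,0,0]'

```text
time: 5.15
eef_pos: [0.5508, -0.128, 0.3128]
tcp_rot: [0.733, 0.68, -0.0, -0.001]
contact_force: [-0.1, 0.3, -0.5]
opening: 0.711
finger_force: 0.0
```

```bash
python3 -c "
from h import *
plan(.55,-.127,.226,-.071)
L=[]
for n in ('scene','top'):
  cv2.imwrite(f'pics/{n}4.png',ctrl.read_camera(n)[:,:,::-1])
  a,b=[cv2.imread(f'pics/{n}{k}.png') for k in (3,4)]
  d=(cv2.absdiff(a,b).max(2)>25).astype(np.uint8)
  k,_,S,C=cv2.connectedComponentsWithStats(d)
  print(n,[(S[i].tolist(),np.round(C[i]).tolist()) for i in range(1,k) if S[i][4]>8])
  for z in (.3,.315,.35): print(z,proj(n,(.5514,-.128,z)),proj(n,(.5514-.05,-.128,z)))
  r=(slice(100,220),slice(220,320)); L+= [cv2.resize(b[r],(400,480),interpolation=cv2.INTER_CUBIC)]
cv2.imwrite('pics/c6.png',np.hstack(L))
"
```

```text
t 5.15 tcp [ 0.5508 -0.128   0.3128] yaw -0.074 shift [ 0.04 -0.03  3.47] spin -0.03 F [-0.1  0.3 -0.5] op 0.711 ff 0.0 tiltz [-0.001  0.001 -1.   ]
scene [([264, 4, 70, 28, 294], [306.0, 12.0]), ([317, 25, 6, 5, 17], [319.0, 27.0]), ([281, 29, 16, 11, 22], [288.0, 33.0]), ([304, 28, 15, 7, 18], [311.0, 30.0]), ([304, 31, 14, 6, 18], [310.0, 33.0]), ([287, 33, 8, 4, 10], [290.0, 34.0]), ([263, 41, 3, 9, 11], [264.0, 45.0]), ([333, 51, 20, 28, 65], [343.0, 65.0]), ([268, 66, 4, 5, 15], [269.0, 68.0]), ([270, 75, 3, 12, 18], [271.0, 81.0]), ([355, 86, 4, 6, 13], [356.0, 88.0]), ([270, 88, 10, 36, 142], [274.0, 103.0]), ([358, 93, 26, 55, 110], [370.0, 118.0]), ([280, 153, 4, 5, 10], [282.0, 155.0]), ([224, 181, 19, 3, 38], [233.0, 182.0]), ([244, 181, 11, 2, 21], [249.0, 181.0]), ([256, 180, 9, 3, 17], [261.0, 181.0]), ([271, 181, 9, 2, 10], [275.0, 181.0]), ([402, 182, 25, 11, 58], [414.0, 185.0]), ([434, 262, 3, 9, 9], [435.0, 266.0]), ([371, 285, 34, 4, 83], [387.0, 287.0]), ([292, 286, 32, 8, 96], [307.0, 288.0]), ([353, 286, 15, 2, 16], [360.0, 287.0]), ([323, 370, 10, 2, 12], [327.0, 370.0])]
0.3 [281.61786465 141.31207857] [291.50947727 154.35608773]
0.315 [282.08030207 136.62423397] [292.08512942 149.66972819]
0.35 [283.19564377 125.31773429] [293.47482307 138.35629158]
top [([292, 150, 8, 5, 18], [296.0, 152.0]), ([286, 196, 9, 7, 32], [290.0, 199.0]), ([283, 204, 12, 6, 40], [288.0, 208.0])]
0.3 [286.33438685 183.59915691] [286.75157636 202.07033838]
0.315 [286.73238436 183.27332485] [287.1568151  202.00968108]
0.35 [287.70705888 182.47537962] [288.14937274 201.86111221]
```

View pics/c6.png

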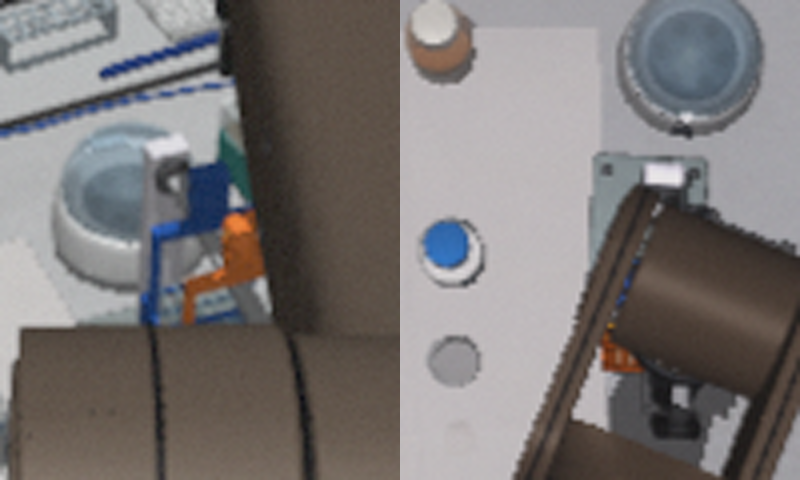

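```bash
python3 -c "
from h import *
for uv in [(296,152),(290,199),(288,207)]:
  for z in (.25,.3,.35,.4,.45,.5):
    p=ray('top',*uv,z); print(uv,z,np.round(p,3),np.round(proj('scene',p)))
for n in('scene','top'):
  a,b=[cv2.imread(f'pics/{n}{k}.png') for k in (3,4)]
  r=(slice(84,130),slice(262,290)) if n=='scene' else (slice(145,215),slice(275,305))
  for im in (a,b):
    g=cv2.cvtColor(im,cv2.COLOR_BGR2GRAY)[r]; d=np.argwhere(g<35); print(n,len(d), d.min(0)+[r[0].start,r[1].start] if len(d) else '', d.max(0)+[r[0].start,r[1].start] if len(d) else '')
print(ctrl.get_state()['qpos'])
s1=[-1.344,0.286,1.577,0,1.279,-.15]
"
```

```text
(296, 152) 0.25 [ 0.644 -0.161  0.25 ] [275. 131.]
(296, 152) 0.3 [ 0.637 -0.156  0.3  ] [276. 118.]
(296, 152) 0.35 [ 0.63  -0.151  0.35 ] [277. 104.]
(296, 152) 0.4 [ 0.623 -0.146  0.4  ] [277.  89.]
(296, 152) 0.45 [ 0.616 -0.141  0.45 ] [278.  73.]
(296, 152) 0.5 [ 0.61  -0.136  0.5  ] [279.  55.]
(290, 199) 0.25 [ 0.51  -0.141  0.25 ] [293. 165.]
(290, 199) 0.3 [ 0.51  -0.137  0.3  ] [293. 151.]
(290, 199) 0.35 [ 0.509 -0.133  0.35 ] [294. 136.]
(290, 199) 0.4 [ 0.508 -0.129  0.4  ] [295. 119.]
(290, 199) 0.45 [ 0.507 -0.125  0.45 ] [295. 102.]
(290, 199) 0.5 [ 0.506 -0.121  0.5  ] [296.  83.]
(288, 207) 0.25 [ 0.488 -0.135  0.25 ] [295. 172.]
(288, 207) 0.3 [ 0.488 -0.131  0.3  ] [295. 158.]
(288, 207) 0.35 [ 0.488 -0.127  0.35 ] [296. 142.]
(288, 207) 0.4 [ 0.488 -0.124  0.4  ] [297. 125.]
(288, 207) 0.45 [ 0.489 -0.12   0.45 ] [297. 107.]
(288, 207) 0.5 [ 0.489 -0.116  0.5  ] [298.  88.]
scene 28 [ 84 273] [103 280]
scene 89 [ 84 270] [128 281]
top 61 [147 281] [214 304]
top 82 [147 279] [214 304]
[-4.07796429e-01 -2.01650332e-02  1.71364444e+00 -9.16664621e-06
  1.44881487e+00 -3.33767879e-01]
```

The rack is unmoved and the top view agrees with the hand's x and y, so the hand may really be higher than it reports. I'll test this by touch, lowering the shut fingers gently over the tab.

Emit:
arm_command --steps '[0,0,0,0.4,0,0,0,0,0.4,0,0,0,0,0.4,0,0,0,0,0.2,0,0,0,0,0.1,0,0,0,0,0.1,0,0,0,0,0.1,0,0,0,0,0,0]'

```text
time: 5.92
eef_pos: [0.551, -0.1281, 0.2709]
tcp_rot: [0.733, 0.68, -0.0, -0.0]
contact_force: [0.7, 0.6, -0.6]
opening: 0.001
finger_force: 0.0
```

Emit:
arm_command --steps '[0,0,0,0.1,0,0,0,0,0.1,0,0,0,0,0.1,0,0,0,0,0.1,0,0,0,0,0,0]'

```text
time: 6.33
eef_pos: [0.5507, -0.128, 0.2604]
tcp_rot: [0.733, 0.68, -0.0, -0.001]
contact_force: [0.3, -0.5, 0.4]
opening: 0.003
finger_force: 0.0
```

Emit:
arm_command --steps '[0,0,0,0.1,0,0,0,0,0.1,0,0,0,0,0.1,0,0,0,0,0,0]'

```text
time: 6.67
eef_pos: [0.5507, -0.128, 0.2529]
tcp_rot: [0.733, 0.68, -0.0, -0.001]
contact_force: [0.2, 0.0, -0.2]
opening: -0.001
finger_force: 0.0
```

Emit:
arm_command --steps '[0,0,0,0.1,0,0,0,0,0.1,0,0,0,0,0.1,0,0,0,0,0.1,0,0,0,0,0,0]'

```text
time: 7.08
eef_pos: [0.5507, -0.1279, 0.2428]
tcp_rot: [0.733, 0.68, -0.0, -0.001]
contact_force: [-0.2, -0.6, -0.3]
opening: 0.0
finger_force: 0.0
```

```bash
python3 -c "
from h import *
plan(.55,-.127,.226,-.071)
for n in ('scene','top'): cv2.imwrite(f'pics/{n}5.png',ctrl.read_camera(n)[:,:,::-1])
im=cv2.imread('pics/scene5.png');g=cv2.cvtColor(im,cv2.COLOR_BGR2HSV)
# first arm-ish column per row left boundary: hue/val profile
for r in range(120,180,6): print(r,[tuple(int(v) for v in im[r,c]) for c in range(268,292,3)])
"
```

```text
t 7.08 tcp [ 0.5507 -0.1279  0.2428] yaw -0.074 shift [ 0.04 -0.03  0.67] spin -0.03 F [-0.2 -0.6 -0.3] op 0.0 ff 0.0 tiltz [-0.001  0.001 -1.   ]
120 [(186, 184, 183), (152, 139, 132), (36, 36, 35), (39, 41, 48), (43, 46, 51), (45, 52, 59), (58, 65, 74), (65, 74, 86)]
126 [(184, 183, 181), (187, 187, 185), (24, 26, 21), (36, 41, 44), (36, 42, 47), (44, 47, 54), (51, 58, 66), (65, 71, 81)]
132 [(183, 183, 183), (188, 187, 186), (167, 164, 158), (32, 35, 39), (35, 39, 44), (43, 45, 50), (49, 55, 62), (51, 59, 68)]
138 [(184, 182, 179), (187, 186, 185), (123, 124, 108), (60, 64, 41), (36, 43, 48), (39, 43, 49), (38, 44, 47), (51, 57, 64)]
144 [(84, 46, 24), (92, 48, 30), (91, 52, 29), (80, 63, 54), (36, 40, 45), (33, 37, 40), (39, 41, 47), (48, 54, 61)]
150 [(86, 47, 32), (86, 50, 27), (85, 48, 22), (125, 113, 108), (40, 42, 45), (42, 44, 49), (36, 40, 45), (42, 46, 53)]
156 [(84, 45, 21), (88, 48, 28), (90, 48, 30), (31, 65, 121), (36, 67, 113), (31, 36, 44), (32, 40, 44), (35, 38, 44)]
162 [(128, 128, 127), (89, 89, 86), (91, 91, 94), (34, 73, 134), (43, 78, 139), (47, 48, 49), (40, 43, 47), (37, 40, 45)]
168 [(129, 135, 145), (104, 116, 145), (61, 132, 232), (37, 72, 132), (32, 67, 122), (33, 49, 82), (37, 39, 44), (37, 43, 48)]
174 [(67, 76, 86), (68, 77, 89), (70, 79, 91), (70, 78, 87), (71, 80, 91), (68, 79, 87), (66, 77, 87), (63, 69, 80)]
```

Emit:
arm_command --steps '[0,0,0,0.15,0,0,0,0,0.15,0,0,0,0,0.1,0,0,0,0,0.1,0,0,0,0,0.1,0,0,0,0,0,0]'

```text
time: 7.68
eef_pos: [0.5507, -0.1279, 0.2279]
tcp_rot: [0.733, 0.68, -0.0, -0.001]
contact_force: [0.2, 0.2, -0.6]
opening: 0.001
finger_force: 0.0
```

Emit:
arm_command --steps '[0,0,0,0.1,0,0,0,0,0.1,0,0,0,0,0,0]'

```text
time: 7.93
eef_pos: [0.5525, -0.1287, 0.227]
tcp_rot: [0.733, 0.68, 0.001, 0.002]
contact_force: [-2.5, 1.0, 6.7]
opening: -0.002
finger_force: 3.9
```

Emit:
arm_command --steps '[0,0,0,-0.3,0,0,0,0,0,0,40,0,0,0,0,40,0,0,0,0,40,0,0,0,0,40,0,0,0,0,40,0,0,0,0]'

```text
time: 8.52
eef_pos: [0.5508, -0.128, 0.2307]
tcp_rot: [0.733, 0.68, -0.0, -0.0]
contact_force: [0.2, -0.9, 0.4]
opening: 0.4
finger_force: 0.0
```

Emit:
arm_command --steps '[40,0,0,0.15,0,40,0,0,0.15,0,40,0,0,0.15,0,40,0,0,0.15,0,40,0,0,0.15,0,40,0,0,0.15,0,40,0,0,0,0]'

```text
time: 9.1
eef_pos: [0.5504, -0.1279, 0.2074]
tcp_rot: [0.733, 0.68, -0.0, -0.001]
contact_force: [-0.9, -0.1, 0.1]
opening: 0.401
finger_force: 0.0
```

Emit:
arm_command --steps '[0,0,0,0,0,0,0,0,0,0,0,0,0,0,0,0,0,0,0,0]' --squeeze 20

```text
time: 9.43
eef_pos: [0.5511, -0.1281, 0.2088]
tcp_rot: [0.733, 0.68, 0.0, 0.0]
contact_force: [-0.1, 0.1, -1.0]
opening: 0.18
finger_force: 26.1
```

The opening of 0.18 is about 16 mm, so the tab is gripped. The shut tips touched the tab top (0.257) at a reported z of about 0.227, which means the reported z is about 30 mm low. I'll regrip 12 mm deeper.

Emit:
arm_command --steps '[40,0,0,0,0,40,0,0,0,0,40,0,0,0,0,40,0,0,0.15,0,40,0,0,0.15,0,40,0,0,0.15,0,40,0,0,0.05,0,40,0,0,0,0]'

```text
time: 10.1
eef_pos: [0.5506, -0.1279, 0.1953]
tcp_rot: [0.733, 0.68, -0.0, -0.001]
contact_force: [-0.7, -0.9, 0.2]
opening: 0.404
finger_force: 0.0
```

Emit:
arm_command --steps '[0,0,0,0,0,0,0,0,0,0,0,0,0,0,0,0,0,0,0,0,0,0,0,0,0]' --squeeze 60

```text
time: 10.52
eef_pos: [0.5512, -0.1281, 0.1964]
tcp_rot: [0.733, 0.68, 0.0, 0.0]
contact_force: [0.5, 0.2, 0.2]
opening: 0.18
finger_force: 59.7
```

```bash
python3 -c "
from h import *
plan(.55,-.127,.21,-.071)"
```

```text
t 10.52 tcp [ 0.5512 -0.1281  0.1964] yaw -0.074 shift [ 0.04 -0.05 -0.54] spin -0.03 F [0.5 0.2 0.2] op 0.18 ff 59.7 tiltz [ 0.001 -0.    -1.   ]
```

Emit:
arm_command --steps '[0,0,0,-0.2,0,0,0,0,-0.3,0,0,0,0,-0.3,0,0,0,0,-0.4,0,0,0,0,0,0]'

```text
time: 10.93
eef_pos: [0.5524, -0.1287, 0.2297]
tcp_rot: [0.733, 0.68, 0.001, 0.002]
contact_force: [0.7, 0.5, -1.3]
opening: 0.185
finger_force: 59.4
```

Emit:
arm_command --steps '[0,0,-0.3,0,0,0,0,-0.5,0,0,0,0,-0.6,0,0,0,0,-0.6,0,0,0,0,-0.6,0,0,0,0,-0.6,0,0,0,0,-0.4,0,-0.3,0,0,0,0,0]'

```text
time: 11.6
eef_pos: [0.4592, -0.1209, 0.2257]
tcp_rot: [0.722, 0.691, -0.0, -0.001]
contact_force: [-0.4, 0.2, -1.1]
opening: 0.173
finger_force: 59.3
```

```bash
python3 -c "
from h import *
plan(.455,.1815,.226,-.044)"
```

```text
t 11.6 tcp [ 0.4592 -0.1209  0.2257] yaw -0.044 shift [ 1.208e+01 -7.000e-01 -1.000e-02] spin 0.0 F [-0.4  0.2 -1.1] op 0.173 ff 59.3 tiltz [-0.002  0.    -1.   ]
```

Emit:
arm_command --steps '[0,0.6,-0.05,0,0,0,1,-0.05,0,0,0,1,-0.05,0,0,0,1,-0.05,0,0,0,1,-0.05,0,0,0,1,-0.05,0,0,0,1,-0.05,0,0,0,1,-0.05,0,0]'

```text
time: 12.27
eef_pos: [0.4596, 0.0701, 0.2261]
tcp_rot: [0.723, 0.691, 0.0, 0.0]
contact_force: [0.1, -0.0, -1.3]
opening: 0.176
finger_force: 59.3
```

Emit:
arm_command --steps '[0,1,-0.05,0,0,0,1,-0.05,0,0,0,1,-0.05,0,0,0,0.9,-0.05,0,0,0,0.6,-0.1,0,0,0,0,0,0,0,0,0,0,0,0]'

```text
time: 12.85
eef_pos: [0.4569, 0.182, 0.2259]
tcp_rot: [0.722, 0.692, -0.0, 0.0]
contact_force: [0.2, -0.7, -1.5]
opening: 0.175
finger_force: 59.3
```

```bash
python3 -c "
from h import *
plan(.55,.1773,.2068,-.044)
for n in ('scene','top'): cv2.imwrite(f'pics/{n}6.png',ctrl.read_camera(n)[:,:,::-1])
a=cv2.imread('pics/scene6.png')[140:280,110:250];b=cv2.imread('pics/top6.png')[140:240,140:240]
cv2.imwrite('pics/c7.png',np.hstack([cv2.resize(x,(400,400),interpolation=cv2.INTER_CUBIC) for x in (a,b)]))"
```

```text
t 12.85 tcp [0.4569 0.182  0.2259] yaw -0.043 shift [-0.03  3.73  0.76] spin 0.01 F [ 0.2 -0.7 -1.5] op 0.175 ff 59.3 tiltz [-0.    -0.001 -1.   ]
```

View pics/c7.png

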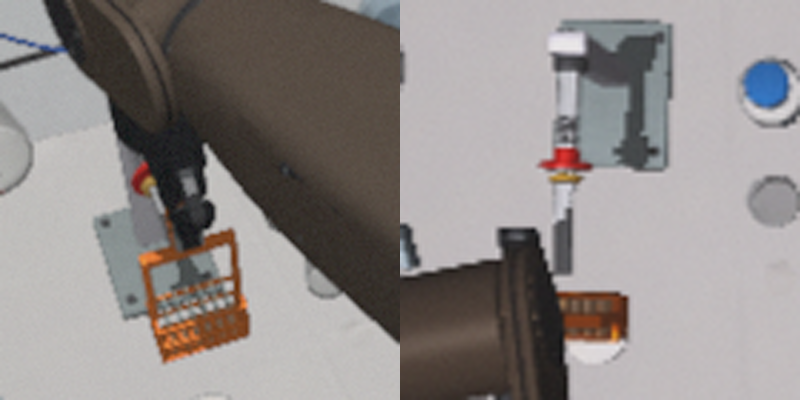

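The orange rack hangs upright in the gripper just ahead of the spare rod's tip. Its bar ends are at about scene (160,232) and (193,223), and the petri dish is below it. I'll check these against the expected position.

```bash
python3 -c "
from h import *
c,s=np.cos(-.044),np.sin(-.044)
for dz in (0,-.03):
  for e in (.038,-.038): print(dz,proj('scene',(.4569-s*e,.182+c*e,.240+dz)))
"
```

```text
0 [157.85383072 231.23550654]
0 [191.24457993 221.20218468]
-0.03 [159.48816059 239.42365791]
-0.03 [192.15170278 229.44469942]
```

Emit:
arm_command --steps '[0,0,0.2,0.1,0,0,0,0.3,0.15,0,0,0,0.4,0.2,0,0,0,0.4,0.2,0,0,0,0.4,0.1,0,0,0,0.3,0,0,0,0,0,0,0]'

```text
time: 13.53
eef_pos: [0.5086, 0.1786, 0.2072]
tcp_rot: [0.723, 0.691, -0.0, 0.0]
contact_force: [-0.2, -0.6, -2.2]
opening: 0.179
finger_force: 59.3
```

Emit:
arm_command --steps '[0,0,0.3,0,0,0,0,0.3,0,0,0,0,0.3,0,0,0,0,0.3,0,0,0,0,0.2,0,0,0,0,0.1,0,0,0,0,0,0,0]'

```text
time: 14.12
eef_pos: [0.545, 0.1776, 0.2074]
tcp_rot: [0.723, 0.691, -0.0, -0.0]
contact_force: [0.5, -0.2, -2.1]
opening: 0.179
finger_force: 59.3
```

Emit:
arm_command --steps '[0,0,0.1,0,0,0,0,0.1,0,0,0,0,0.1,0,0,0,0,0,0,0]'

```text
time: 14.45
eef_pos: [0.5523, 0.1773, 0.2075]
tcp_rot: [0.722, 0.691, 0.0, 0.0]
contact_force: [-1.2, 0.3, -1.0]
opening: 0.18
finger_force: 59.3
```

Emit:
arm_command --steps '[0,0,0.1,0,0,0,0,0.1,0,0,0,0,0,0,0]'

```text
time: 14.7
eef_pos: [0.5574, 0.1771, 0.2075]
tcp_rot: [0.723, 0.691, 0.0, 0.0]
contact_force: [0.6, -0.2, -1.0]
opening: 0.177
finger_force: 59.3
```

Emit:
arm_command --steps '[0,0,0.1,0,0,0,0,0,0,0]'

```text
time: 14.87
eef_pos: [0.5598, 0.177, 0.2075]
tcp_rot: [0.723, 0.691, 0.0, 0.0]
contact_force: [-0.5, -0.3, -1.8]
opening: 0.178
finger_force: 59.3
```

Emit:
arm_command --steps '[0,0,0.1,0,0,0,0,0,0,0]'

```text
time: 15.03
eef_pos: [0.5623, 0.1769, 0.2075]
tcp_rot: [0.723, 0.691, 0.0, 0.0]
contact_force: [0.1, -1.0, -1.2]
opening: 0.175
finger_force: 59.3
```

Emit:
arm_command --steps '[0,0,0.1,0,0,0,0,0,0,0]'

```text
time: 15.2
eef_pos: [0.5634, 0.1769, 0.2074]
tcp_rot: [0.722, 0.691, -0.001, -0.001]
contact_force: [-4.5, -0.4, 0.5]
opening: 0.18
finger_force: 59.6
```

Emit:
arm_command --steps '[0,0,0.1,0,0,0,0,0,0,0]'

```text
time: 15.37
eef_pos: [0.5658, 0.1768, 0.2073]
tcp_rot: [0.722, 0.691, -0.001, -0.001]
contact_force: [-6.6, -0.3, 1.5]
opening: 0.18
finger_force: 59.6
```

Emit:
arm_command --steps '[0,0,0.1,0,0,0,0,0.1,0,0,0,0,0,0,0]'

```text
time: 15.62
eef_pos: [0.5701, 0.1766, 0.2074]
tcp_rot: [0.722, 0.691, -0.002, -0.002]
contact_force: [-8.5, 0.7, 2.9]
opening: 0.18
finger_force: 59.8
```

Emit:
arm_command --steps '[0,0,0.05,0,0,0,0,0,0.1,0,0,0,0,0.1,0,0,0,0,0,0]'

```text
time: 15.95
eef_pos: [0.5705, 0.1767, 0.2017]
tcp_rot: [0.722, 0.691, -0.003, -0.003]
contact_force: [-7.4, 0.2, 1.1]
opening: 0.178
finger_force: 59.8
```

Emit:
arm_command --steps '[0,0,0,0.1,0,0,0,0,0.1,0,0,0,0,0,0]'

```text
time: 16.2
eef_pos: [0.5705, 0.1767, 0.1967]
tcp_rot: [0.722, 0.691, -0.003, -0.003]
contact_force: [-7.9, 0.7, 0.5]
opening: 0.176
finger_force: 59.8
```

Emit:
arm_command --steps '[0,0,0,0.04,0,0,0,-0.06,0,0,0,0,0,0,0]'

```text
time: 16.45
eef_pos: [0.5697, 0.1768, 0.1964]
tcp_rot: [0.722, 0.691, -0.002, -0.002]
contact_force: [-7.2, 0.6, 1.1]
opening: 0.178
finger_force: 59.8
```

Emit:
arm_command --steps '[40,0,0,0,0,40,0,0,0,0,40,0,0,0,0,40,0,0,0,0]'

```text
time: 16.78
eef_pos: [0.5726, 0.1764, 0.197]
tcp_rot: [0.723, 0.691, 0.001, 0.001]
contact_force: [-0.9, -0.4, -0.3]
opening: 0.401
finger_force: 0.0
```

Emit:
arm_command --steps '[40,0,0,-0.3,0,40,0,0,-0.6,0,40,0,0,-0.8,0,40,0,0,-0.8,0,40,0,0,-0.7,0,40,0,0,-0.2,0]'

```text
time: 17.28
eef_pos: [0.5736, 0.1767, 0.2863]
tcp_rot: [0.722, 0.691, 0.003, 0.002]
contact_force: [0.1, -0.7, 1.0]
opening: 0.401
finger_force: 0.0
```

```bash
python3 -c "
from h import *
plan(.599,-.1297,.26,-.071)"
```

```text
t 17.28 tcp [0.5736 0.1767 0.2863] yaw -0.044 shift [-12.2    1.55   1.05] spin 0.27 F [ 0.1 -0.7  1. ] op 0.401 ff 0.0 tiltz [ 0.007  0.001 -1.   ]
```

Emit:
arm_command --steps '[40,-0.7,0.1,0,0,40,-1,0.1,0,0,40,-1,0.1,0,0,40,-1,0.1,0,0,40,-1,0.1,0,0,40,-1,0.1,0,0,40,-1,0.1,0,0,40,-1,0.1,0,0]'

```text
time: 17.95
eef_pos: [0.5831, -0.018, 0.2811]
tcp_rot: [0.723, 0.691, -0.0, -0.0]
contact_force: [0.2, -0.1, 0.3]
opening: 0.399
finger_force: 0.0
```

Emit:
arm_command --steps '[40,-1,0.1,0,0,40,-1,0.15,0,0,40,-1,0.15,0,0,40,-1,0.15,0,0.3,40,-0.5,0.2,0,0,40,0,0,0,0]'

```text
time: 18.45
eef_pos: [0.5969, -0.1324, 0.2808]
tcp_rot: [0.734, 0.68, -0.0, -0.0]
contact_force: [-0.3, 0.1, 0.4]
opening: 0.4
finger_force: 0.0
```

```bash
python3 -c "
from h import *
plan(.599,-.1297,.196,-.071)
for n in ('scene','top'):
  im=ctrl.read_camera(n); cv2.imwrite(f'pics/{n}7.png',im[:,:,::-1])
  for c,lo,hi in(('or',(6,150,60),(18,255,255)),('red',(0,150,70),(4,255,255)),('bl',(105,130,40),(125,255,255))):
    k,_,S,C=cv2.connectedComponentsWithStats(mask(im,lo,hi))
    print(n,c,[(S[i].tolist(),np.round(C[i]).tolist()) for i in range(1,k) if S[i][4]>15])
  x,y=.5685,.1768
  print([ (z,np.round(proj(n,(x,y,z)),1).tolist()) for z in (.257,.205,.095)])
a=cv2.imread('pics/scene7.png')[120:270,110:260];b=cv2.imread('pics/top7.png')[130:230,140:240]
cv2.imwrite('pics/c8.png',np.hstack([cv2.resize(x,(400,400),interpolation=cv2.INTER_CUBIC) for x in (a,b)]))"
```

```text
t 18.45 tcp [ 0.5969 -0.1324  0.2808] yaw -0.077 shift [0.12 0.08 3.39] spin -0.06 F [-0.3  0.1  0.4] op 0.4 ff 0.0 tiltz [-0. -0. -1.]
scene or [([148, 184, 36, 54, 586], [165.0, 212.0])]
scene red []
scene bl [([245, 111, 23, 8, 49], [256.0, 114.0]), ([45, 132, 13, 11, 16], [51.0, 136.0]), ([267, 141, 11, 8, 74], [272.0, 145.0]), ([204, 187, 13, 13, 129], [210.0, 193.0]), ([112, 322, 11, 52, 212], [117.0, 348.0])]
[(0.257, [160.4, 186.1]), (0.205, [163.0, 200.8]), (0.095, [167.8, 228.7])]
top or [([169, 177, 30, 12, 184], [184.0, 182.0])]
top red [([179, 175, 9, 5, 21], [182.0, 177.0])]
top bl [([391, 88, 28, 22, 34], [406.0, 97.0]), ([226, 156, 11, 11, 90], [231.0, 161.0]), ([409, 157, 1, 17, 17], [409.0, 165.0]), ([270, 165, 11, 12, 76], [274.0, 171.0]), ([392, 178, 20, 7, 68], [404.0, 182.0]), ([127, 230, 14, 33, 79], [134.0, 247.0])]
[(0.257, [177.5, 180.4]), (0.205, [181.2, 181.5]), (0.095, [187.9, 183.7])]
```

The masks put the orange rack where it should be on the spare hook, with its tab top at scene row 184 (expected about 186). Next I'll descend on the blue tab.

Emit:
arm_command --steps '[40,0.1,0.1,0.6,0,40,0,0,0.7,0,40,0,0,0.6,0,40,0,0,0.5,0,40,0,0,0.4,0,40,0,0,0.4,0,40,0,0,0.2,0,40,0,0,0,0]'

```text
time: 19.22
eef_pos: [0.5987, -0.1272, 0.195]
tcp_rot: [0.733, 0.681, -0.0, -0.001]
contact_force: [-0.3, -0.5, -0.7]
opening: 0.398
finger_force: 0.0
```

Emit:
arm_command --steps '[0,0,0,0,0,0,0,0,0,0,0,0,0,0,0,0,0,0,0,0,0,0,0,0,0]' --squeeze 50

```text
time: 19.63
eef_pos: [0.5998, -0.128, 0.1974]
tcp_rot: [0.733, 0.68, 0.0, 0.001]
contact_force: [0.6, 0.1, 1.1]
opening: 0.176
finger_force: 51.5
```

Emit:
arm_command --steps '[0,0,0,-0.2,0,0,0,0,-0.3,0,0,0,0,-0.3,0,0,0,0,-0.4,0,0,0,0,0,0]'

```text
time: 20.05
eef_pos: [0.6007, -0.1283, 0.23]
tcp_rot: [0.733, 0.68, 0.001, 0.002]
contact_force: [0.2, -0.6, -0.3]
opening: 0.176
finger_force: 51.4
```

Emit:
arm_command --steps '[0,0,-0.4,0,0,0,0,-0.7,0,0,0,0,-0.9,0,0,0,0,-0.9,0,0,0,0,-0.9,0,0,0,0,-0.9,0,0,0,0,-0.7,0,0,0,0,-0.2,0,0]'

```text
time: 20.72
eef_pos: [0.4569, -0.1167, 0.2257]
tcp_rot: [0.733, 0.68, -0.001, -0.001]
contact_force: [0.3, 0.1, -1.9]
opening: 0.179
finger_force: 51.3
```

```bash
python3 -c "
from h import *
plan(.4967,-.3567,.23,-.27)
c=np.array([[631,210],[747,240],[732,317],[612,287]])
im=cv2.cvtColor(cv2.imread('pics/top7.png'),cv2.COLOR_BGR2RGB)
m=mask(im,(0,0,215),(179,40,255))[190:225,320:380]
k,_,S,C=cv2.connectedComponentsWithStats(m);i=1+np.argmax(S[1:,4]);ys,xs=np.nonzero(_==i)
r=cv2.minAreaRect(np.stack([xs+320,ys+190],1).astype(np.float32));print(S[i],r)
print('floor c',ray('top',*r[0],.004),'rim c',ray('top',*r[0],.034)); B=cv2.boxPoints(r)
print([np.round(ray('top',*b,.02),3).tolist() for b in B])"
```

```text
t 20.72 tcp [ 0.4569 -0.1167  0.2257] yaw -0.074 shift [-9.46  2.3  -0.18] spin 1.96 F [ 0.3  0.1 -1.9] op 0.179 ff 51.3 tiltz [-0.002  0.001 -1.   ]
[ 13   2  31  23 479] ((347.7925720214844, 202.7780303955078), (28.3428897857666, 17.07015037536621), 14.931418418884277)
floor c [ 0.4981978  -0.35949822  0.004     ] rim c [ 0.49804554 -0.35267393  0.034     ]
[[0.483, -0.301, 0.02], [0.539, -0.318, 0.02], [0.513, -0.41, 0.02], [0.457, -0.393, 0.02]]
```

Emit:
arm_command --steps '[0,-0.7,0,0,0,0,-1,0,0,0,0,-1,0,0,0,0,-1,0.3,0,0,0,-1,0.4,0,0,0,-1,0.4,0,0,0,-1,0.4,0,0,0,-1,0.4,0,0]'

```text
time: 21.38
eef_pos: [0.493, -0.3141, 0.226]
tcp_rot: [0.733, 0.68, 0.0, -0.0]
contact_force: [-0.0, 0.3, -1.6]
opening: 0.176
finger_force: 51.3
```

Emit:
arm_command --steps '[0,-1,0.3,0,0,0,-0.7,0.1,0,0,0,0,0,0,0.5,0,0,0,0,0.8,0,0,0,0,0.6,0,0,0,0,0]'

```text
time: 21.88
eef_pos: [0.4996, -0.3561, 0.2258]
tcp_rot: [0.794, 0.607, -0.0, -0.0]
contact_force: [-0.4, -1.7, -1.5]
opening: 0.178
finger_force: 51.4
```

```bash
python3 -c "
from h import *
plan(.4975,-.357,.1055,-.27)
for n in ('scene','top'):
  im=ctrl.read_camera(n); cv2.imwrite(f'pics/{n}8.png',im[:,:,::-1])
a=cv2.imread('pics/scene8.png')[150:290,290:430];b=cv2.imread('pics/top8.png')[150:250,300:400]
cv2.imwrite('pics/c9.png',np.hstack([cv2.resize(x,(400,400),interpolation=cv2.INTER_CUBIC) for x in (a,b)]))"
```

```text
t 21.88 tcp [ 0.4996 -0.3561  0.2258] yaw -0.265 shift [-0.06 -0.07  4.81] spin 0.05 F [-0.4 -1.7 -1.5] op 0.178 ff 51.4 tiltz [-0.001  0.001 -1.   ]
```

Emit:
arm_command --steps '[0,-0.05,-0.05,0.4,0.05,0,0,0,0.6,0,0,0,0,0.7,0,0,0,0,0.6,0,0,0,0,0.6,0,0,0,0,0.6,0,0,0,0,0.4,0,0,0,0,0,0]'

```text
time: 22.65
eef_pos: [0.4965, -0.3552, 0.1252]
tcp_rot: [0.795, 0.606, -0.0, -0.003]
contact_force: [-0.4, -0.6, -1.3]
opening: 0.178
finger_force: 51.4
```

Emit:
arm_command --steps '[0,0,0,0.2,0,0,0,0,0.2,0,0,0,0,0.15,0,0,0,0,0.1,0,0,0,0,0,0]'

```text
time: 23.07
eef_pos: [0.498, -0.3567, 0.1124]
tcp_rot: [0.796, 0.606, -0.0, -0.0]
contact_force: [-0.3, 0.4, -0.8]
opening: 0.178
finger_force: 51.4
```

Emit:
arm_command --steps '[0,0,0,0.1,0,0,0,0,0.08,0,0,0,0,0,0]'

```text
time: 23.32
eef_pos: [0.498, -0.3568, 0.1079]
tcp_rot: [0.796, 0.606, -0.0, -0.0]
contact_force: [-0.7, 0.6, -1.8]
opening: 0.179
finger_force: 51.4
```

Emit:
arm_command --steps '[0,0,0,0.06,0,0,0,0,0,0]'

```text
time: 23.48
eef_pos: [0.4981, -0.3569, 0.1066]
tcp_rot: [0.796, 0.606, 0.0, -0.0]
contact_force: [0.7, 0.7, -0.4]
opening: 0.182
finger_force: 51.4
```

Emit:
arm_command --steps '[0,0,0,0.06,0,0,0,0,0,0]'

```text
time: 23.65
eef_pos: [0.4985, -0.3571, 0.1065]
tcp_rot: [0.796, 0.606, 0.0, 0.0]
contact_force: [-0.7, 1.3, 2.9]
opening: 0.179
finger_force: 52.0
```

The foot has touched down at the expected height with 2.9 N. I'll release and lift away.

Emit:
arm_command --steps '[40,0,0,0,0,40,0,0,0,0,40,0,0,0,0,40,0,0,0,0,40,0,0,-0.3,0,40,0,0,-0.5,0,40,0,0,-0.8,0,40,0,0,-0.8,0]'

```text
time: 24.32
eef_pos: [0.498, -0.3568, 0.1665]
tcp_rot: [0.796, 0.606, -0.0, -0.0]
contact_force: [0.9, 0.7, 0.0]
opening: 0.4
finger_force: 0.0
```

Emit:
arm_command --steps '[40,0,0,-1,0,40,0,0,-1,0,40,0,0,-1,0,40,-1,0,-0.5,0,40,-1,0,0,0,40,-1,0,0,0,40,-1,0,0,0,40,-1,0,0,0]'

```text
time: 24.98
eef_pos: [0.4647, -0.4786, 0.2547]
tcp_rot: [0.795, 0.606, -0.0, 0.001]
contact_force: [0.0, -0.2, -0.5]
opening: 0.398
finger_force: 0.0
```

Emit:
arm_command --steps '[40,-1,-0.5,0,0,40,-1,-0.5,0,0,40,-1,-0.5,0,0,40,-1,-0.5,0,0,40,-1,-0.5,0,0,40,-0.5,0,0,0,40,0,0,0,0]'

```text
time: 25.57
eef_pos: [0.3666, -0.5957, 0.2538]
tcp_rot: [0.797, 0.605, -0.0, 0.001]
contact_force: [-0.4, -0.1, 1.0]
opening: 0.399
finger_force: 0.0
```

```bash
python3 -c "
from h import *
plan(.4,-.5,.2)
for n in ('scene','top'):
  im=ctrl.read_camera(n); cv2.imwrite(f'pics/{n}9.png',im[:,:,::-1])
a=cv2.imread('pics/scene9.png')[120:300,60:460];b=cv2.imread('pics/top9.png')[130:245,160:380]
cv2.imwrite('pics/c10.png',np.vstack([cv2.resize(a,(640,288),interpolation=cv2.INTER_CUBIC),cv2.resize(b,(640,312),interpolation=cv2.INTER_CUBIC)]))"
```

```text
t 25.57 tcp [ 0.3666 -0.5957  0.2538] yaw -0.272 shift [4.05 0.25 2.14] spin None F [-0.4 -0.1  1. ] op 0.399 ff 0.0 tiltz [ 0.001 -0.002 -1.   ]
```

View pics/c10.png

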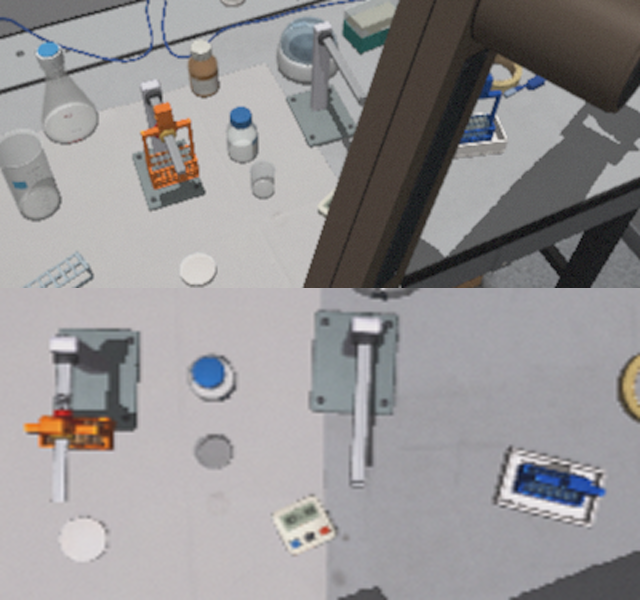

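The picture shows the orange rack on the spare hook between the ridge and the plate at (62,430). The blue rack stands in the trough at (550,487), the full hook is empty, and the bystanders have not moved.

```bash
python3 -c "
from plant import ctrl
print(ctrl.sign_off())"
```

```text
the job is handed in; nothing more can be done
None
```

The job is handed in at about 26 s of the 67 s allowed: the orange rack hangs on the spare hook behind the brass ridge, held by the spring; the blue rack stands upright in the trough; and the bottle, beaker, petri dish and timer look unmoved in the last picture.

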